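# Strip the twist-lock cocktail shaker

## Robot

A 6-joint arm with a two-finger parallel gripper is mounted at the origin on a cart in front of the work surface, level with it; the furniture and walls round the work are solid. World frame = base frame: x ahead of the robot, y to its left, z up, the work surface at z = 0. Lengths are in m, angles in rad, forces in N, time in s.
With the tool pointing down it reaches from about 0.4 to 0.925 m from the base axis. Payload 3.4 kg.
Tool frame: the origin (TCP) lies at the very end of the fingers, on their centre line; the grasp point (between the pads) lies 19 mm behind it; z points along the fingers, y is the line along which they close (so a half turn about z gives the same grasp; the last joint's range is limited). The gripper opens to 85 mm and grips with 20 to 120 N. Pads are 22 mm wide; open, the fingers measure 114 mm over their backs; the gripper's body (76 mm by 85 mm) begins 54 mm behind the grasp point. The pads swing forward as they close: fully open they stand 13 mm farther back than shut.
Start: joints at [1.194, 0.307, 1.506, -0, 1.328, -0.073], TCP at [0.172, 0.549, 0.197] pointing down, gripper open.
Joint ranges: [-3.12, 3.12], [-1.05, 2.28], [0.14, 2.33], [-1.42, 4.57], [0.1, 2.73], [-2.68, 2.68]. Speed limits (rad/s): [2.57, 2.57, 3.14, 3.14, 3.14, 3.14].

## Interface

Orientations are given as a rotation vector (axis times angle).
In Python, from cell import env gives the robot as it stands.
- The arm moves only by the tool move_arm, never from a script. Its argument "rows" is one flat list of numbers, 6 for each row, row after row: the shift along the world's x, y, z in cm, then the turn, a rotation vector about the world's x, y, z in rad. A call has 1 to 8 rows; each row is the pose to reach, as a shift and turn from the pose commanded when the call began; what a row does not reach only later rows make up. A row lasts 1/12 s, in which the tool goes at most 41.7 mm and 7.16 degrees, less where a joint would pass 70% of its speed; a pose out of reach is approached as far as the arm can. A call with a gripper value outside its range is refused whole. "grip" is the closure, from 0 (fully open) to 1 (shut), set as the call begins (left out, the last holds). The fingers move at their own pace and stop on an object; "newtons" is the grip in N (left out, the last holds). Time passes only in rows, so rows that repeat a pose let the fingers close. It gives the time, the measured TCP pose, the force, the opening and the grip force at its end, in the units of the state.
- env.get_obs(): the state, without advancing time (a new reading comes with each control period).
- env.read_camera(name): name is "side" or "top"; returns (picture, depth): 420x560x3 uint8, blue, green, red; 420x560 float32, m along the optical axis (not along the pixel's ray), 0 where there is no reading.
- env.camera_info(name): a dict with "fx", "fy", "cx", "cy" (pixels), "k1" (the pictures are not rectified: a ray, as slopes to the right and down, at radius r is drawn at 1 + k1 r^2 times it, then the intrinsics apply), "R" (3x3) and "t" (3): a world point X has camera coordinates R X + t. Camera axes: x right, y down, z forward; pixel columns grow to the right and rows downward; lengths in m; the calibration is good to about 2 mm. A picture is of the moment at which its call begins. camera_info takes no time and is no camera call.
- env.sign_off(): hands the job in; it is judged then, once.
Trained networks look in the newest picture that a camera, given by its name, has taken for a name from the list of things; names that differ only in an ending like _2 or _b are one class to them, and where a whole thing is asked for, a point or a joint stands for the part that bears it (a point fixed in the world has none). Each returns a list of dicts, best first, with "confidence" (0 to 1); they miss things now and then, are a little off and sometimes report something else, mostly with a low value. They report only what shows in the picture. A call takes as long as a camera call. They do not tell look-alikes from the thing itself.
- env.outline_of(name, camera): "mask" (420x560 bool, what is visible of it) and "pixel" ([column, row] in pixels, amid what is visible of it).
The state is a dict: "time": time; "qpos": joint angles; "joint_vel": joint speeds; "joint_efforts": joint torques, N m; "position": TCP position; "tool_rot": TCP orientation; "ft_force": force on the tool from outside, world axes, zero at the start; "wrist_torque": the same for the moment, N m; "opening": finger opening in m; "gripper_force": force on a finger pad.
Only numpy, scipy, OpenCV 4.12 (cv2) and the standard library are available. Lean on these libraries where they do the work, as an engineer would, in place of code of your own. Each camera call takes 0.05 s, during which the arm holds its last target. There are 200 camera calls.

## Task

Take the cocktail shaker apart for rinsing: first pull off its cap and stand it on the brass tray, then untwist the strainer anticlockwise, lift it out of the tin and stand it on the tray beside the cap, both the right way up and inside the rim. The open tin stays standing on its coaster throughout, and the jigger and the glass tumbler must not be knocked over.

Things in the scene. Friction and masses are not known exactly. Their poses are not given: they have to be found in the camera images.
- cap: Cap of the shaker: plain steel thimble with a domed top, 38 mm diameter, 42 mm high, 60 g. Origin: centre of its open rim, z up along its axis. Its straight wall runs from 0 to 31 mm above the origin. At the start it sits loosely (1.4 mm play) 18 mm deep over the strainer's neck, its rim resting on the dome; it comes off straight up.
- strainer: Steel strainer, 52 mm high, 110 g. Origin: centre of its collar's underside, z up. Collar 49 mm diameter, 0 to 18 mm; straight shoulder 65 mm diameter, 18 to 27 mm; dome in to 41 mm diameter at 34 mm; neck 30 mm diameter, 34 to 52 mm. At the start the shoulder rests on the tin's rim, the collar 18 mm deep in the tin; clear of it after a 25 mm lift. Stands by itself on its collar.
- lug (a point): Outer end of one of the strainer's two bayonet lugs (on its +x and -x; 57 mm over both, 2.5 to 7 mm above its origin), at the start caught under the tin's tabs with 3 mm up-and-down play. Turning the strainer 40 to 60 degrees anticlockwise (from above) in the tin frees it, up to a stop; turning on just turns the tin. Only friction resists; do not press down hard while turning.
- neck (a point): Centre of the perforated flat top of the strainer's straight neck, 52 mm above the strainer's origin, hidden in the cap at the start; z up along its axis. The neck (30 mm diameter, 18 mm tall) is the handy grip for turning and lifting.
- tin: Tin of the shaker: plain steel beaker, 110 mm high, 54 mm diameter at the base and 65 mm at the mouth (60 mm inside), weighted, 0.55 kg, with a non-slip rubber foot. Origin: centre of its underside, z up. Under its rim two tabs reach inward along its own +x and -x. It stands loose on the coaster.
- coaster: Square slate coaster, 70 x 70 x 8 mm, fixed. Origin: centre of its underside. The tin stands on its top.
- tray: Low brass tray, 231 mm along its own x, 141 mm along its own y, rim 14 mm high, fixed. Origin: centre of its underside; the flat floor, 2 mm above the origin, is about 200 x 110 mm inside the rim.
- jigger: Loose brass double jigger, an hourglass 44 mm in diameter and 90 mm high. Origin: centre of its underside, z up. To be left standing.
- tumbler: Loose tall clear glass tumbler, 64 mm in diameter and 150 mm high, at the back. Origin: centre of its underside, z up. To be left standing.
There are look-alikes about, which are no part of the job. What is shaped like the cap but red is not meant. There is more than one size of the coaster; the one meant has the size given above.

How it is judged:
On the way, in this order (a step that is already met when the one before it is completed fails the run):
1. the cap stands rim down on the tray (x of cap in the frame of tray between -0.09 and 0.09 m and y of cap in the frame of tray between -0.045 and 0.045 m and z of cap in the frame of tray below 0.006 m and angle between cap's own z axis and vertical below 0.15 rad and contact force between cap and the fingers below 0.1 N), for 0.2 s.
2. the strainer is out of the tin, which still stands on the coaster (z of strainer in the frame of tin above 0.112 m and angle between tin's own z axis and vertical below 0.1 rad and z of tin in the frame of coaster below 0.011 m), for 0.1 s.
At the end, for the whole second after the job is handed in: Cap and strainer stand upright (within 0.15 rad), at rest, on the tray floor inside its rim: centres within 90 x 45 mm (cap), 88 x 42 mm (strainer) of the tray centre along its length, width. Tin upright on the coaster, within 25 mm of its centre; jigger and tumbler upright (x of cap in the frame of tray between -0.09 and 0.09 m and y of cap in the frame of tray between -0.045 and 0.045 m and z of each of cap, strainer in the frame of tray below 0.006 m and angle between each of cap, strainer's own z axis and vertical below 0.15 rad and x of strainer in the frame of tray between -0.088 and 0.088 m and y of strainer in the frame of tray between -0.042 and 0.042 m and angle between tin's own z axis and vertical below 0.05 rad and z of tin in the frame of coaster between 0.005 and 0.011 m and horizontal distance between tin and coaster below 0.025 m and angle between each of jigger, tumbler's own z axis and vertical below 0.1 rad and linear speed of each of cap, strainer, tin below 0.01 m/s); the robot touches nothing.
It fails at once if the tin is lifted off its coaster by more than 15 mm (z of tin in the frame of coaster above 0.023 m).
It fails at once if the tin is tipped by more than 0.3 rad (angle between tin's own z axis and vertical above 0.3 rad).
It fails at once if the jigger is knocked over (angle between jigger's own z axis and vertical above 0.5 rad).
It fails at once if the glass tumbler is knocked over (angle between tumbler's own z axis and vertical above 0.5 rad).
It also fails if it takes over 51 s, if anything falls off the work surface, if the arm or the gripper's body presses on something with over 40 N, if the wrist force passes 120 N, or if a joint passes its speed limit or range.

## Working session

There is one attempt and no reset: what is moved stays moved. The work goes in short steps, Python scripts to look and compute and a tool call to move; the robot and the scene stay as the last step left them, time stands still between calls to the robot, and variables do not carry over. Pictures are saved under pics/ and viewed, at most 10 in all, crops included, and the job is handed in when it is done.

Besides the shell and the picture viewer there is one more tool, called after "Emit:" as name(argument=value, ...), one argument or row to a line, values as JSON. move_arm: Moves the arm, as the interface text tells. Its arguments: {"type":"object","properties":{"rows":{"type":"array","items":{"type":"number"}},"grip":{"type":"number"},"newtons":{"type":"number"}},"required":["rows"]}

```bash
mkdir -p pics; ls; cat > h.py <<'E'
import numpy as np, cv2
from cell import env
def ray(cam,u,v):
    c=env.camera_info(cam);R=np.array(c["R"]);t=np.array(c["t"])
    K=np.array([[c["fx"],0,c["cx"]],[0,c["fy"],c["cy"]],[0,0,1]])
    p=cv2.undistortPoints(np.array([[[u,v]]],float),K,np.array([c["k1"],0,0,0.]))[0,0]
    return -R.T@t, R.T@np.array([p[0],p[1],1.])
def cloud(cam,d,mask):
    v,u=np.nonzero(mask&(d>0));c=env.camera_info(cam);R=np.array(c["R"]);t=np.array(c["t"])
    K=np.array([[c["fx"],0,c["cx"]],[0,c["fy"],c["cy"]],[0,0,1]])
    p=cv2.undistortPoints(np.stack([u,v],1).astype(float)[:,None],K,np.array([c["k1"],0,0,0.]))[:,0]
    z=d[v,u];return (np.c_[p,np.ones(len(z))]*z[:,None]-t)@R
E
python3 - <<'E'
from h import *
for c in("top","side"):
    im,d=env.read_camera(c);cv2.imwrite(f"pics/{c}0.png",im);np.save(f"{c}0.npy",d)
    i=env.camera_info(c);print(c,-np.array(i["R"]).T@np.array(i["t"]),i["fx"],i["k1"])
    for n in("cap","strainer","tin","coaster","tray","jigger","tumbler"):
        for o in env.outline_of(n,c):
            m=o["mask"];P=cloud(c,d,m);
            print(n,round(o["confidence"],2),np.round(o["pixel"]),m.sum(),np.round(np.percentile(P,[2,50,98],axis=0),3).tolist() if len(P) else None)
print(env.get_obs()["time"],env.get_obs()["tool_rot"])
E
```

```text
pics
top [0.38409835 0.04273179 1.07526645] 446.4055455174657 0.009249095541564441
cap 0.69 [290. 233.] 193 [[0.5, 0.008, 0.016], [0.516, 0.024, 0.039], [0.533, 0.038, 0.044]]
cap 0.66 [367. 266.] 258 [[0.426, -0.174, -0.002], [0.442, -0.149, 0.038], [0.46, -0.135, 0.044]]
strainer 0.87 [327. 237.] 484 [[0.473, -0.102, 0.001], [0.497, -0.062, 0.131], [0.54, -0.038, 0.168]]
tin 0.41 [322. 250.] 63 [[0.472, -0.065, 0.014], [0.48, -0.049, 0.078], [0.496, -0.038, 0.12]]
coaster 0.7 [342. 298.] 505 [[0.344, -0.123, 0.002], [0.369, -0.097, 0.006], [0.396, -0.071, 0.01]]
coaster 0.66 [321. 250.] 266 [[0.467, -0.102, -0.002], [0.479, -0.047, 0.008], [0.531, -0.032, 0.096]]
tray 0.82 [202. 258.] 5649 [[0.373, 0.161, -0.002], [0.481, 0.235, 0.002], [0.594, 0.308, 0.013]]
jigger 0.63 [268. 201.] 402 [[0.577, 0.054, -0.0], [0.595, 0.075, 0.055], [0.616, 0.095, 0.092]]
tumbler 0.91 [247. 140.] 1036 [[0.701, 0.083, 0.015], [0.731, 0.113, 0.094], [0.76, 0.14, 0.151]]
tumbler 0.59 [326. 237.] 454 [[0.473, -0.097, 0.117], [0.497, -0.058, 0.131], [0.533, -0.038, 0.167]]
side [-0.03876008  0.36187299  
[... 573 characters left out ...]
0.084, 0.014], [0.48, -0.05, 0.072], [0.51, -0.036, 0.119]]
coaster 0.88 [405. 267.] 642 [[0.341, -0.124, 0.002], [0.366, -0.095, 0.007], [0.395, -0.069, 0.009]]
coaster 0.81 [345. 280.] 676 [[0.382, -0.012, 0.001], [0.408, 0.017, 0.007], [0.437, 0.043, 0.009]]
coaster 0.76 [353. 235.] 427 [[0.468, -0.103, 0.001], [0.482, -0.048, 0.009], [0.532, -0.03, 0.015]]
tray 0.72 [224. 289.] 7842 [[0.374, 0.158, 0.0], [0.476, 0.234, 0.003], [0.597, 0.306, 0.014]]
jigger 0.87 [271. 211.] 646 [[0.579, 0.06, 0.005], [0.59, 0.079, 0.05], [0.616, 0.095, 0.092]]
tumbler 0.77 [229. 168.] 1830 [[0.701, 0.087, 0.01], [0.709, 0.119, 0.098], [0.76, 0.144, 0.15]]
0.8 [4.75260344e-01 3.10539458e+00 2.58449792e-05]
```

```bash
python3 - <<'E'
import cv2,numpy as np
a=cv2.imread("pics/side0.png")[110:330,120:460];b=cv2.imread("pics/top0.png")[110:330,120:460]
cv2.imwrite("pics/c0.png",cv2.resize(np.vstack([a,b])[:, :],None,fx=1.36,fy=1.36,interpolation=cv2.INTER_CUBIC))
E
```

```text
(no output)
```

View pics/c0.png

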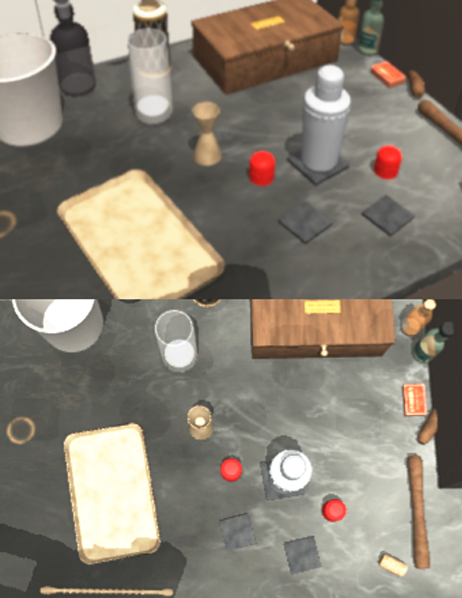

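```bash
python3 - <<'E'
from h import *
from scipy.optimize import least_squares
def circ(P,r=None):
    f=(lambda q:np.hypot(P[:,0]-q[0],P[:,1]-q[1])-r)
    return least_squares(f,P[:,:2].mean(0)+[0.02,-0.02],loss="soft_l1",f_scale=.001).x
for c in("top","side"):
    d=np.load(c+"0.npy");P=cloud(c,d,np.ones(d.shape,bool))
    Q=P[np.hypot(P[:,0]-.505,P[:,1]+.07)<.06]
    print(c,"zmax",np.sort(Q[:,2])[-12:][::3].round(4))
    S=Q[(Q[:,2]>.14)];s=S[(S[:,2]<.163)];print("cap",circ(s,.019).round(4),len(s),S.min(0).round(3),S.max(0).round(3))
    s=S[S[:,2]>.174];print("capdome mean",s.mean(0).round(4),len(s))
    s=Q[(Q[:,2]>.02)&(Q[:,2]<.115)];w=s.copy()
    f=lambda q:np.hypot(s[:,0]-q[0],s[:,1]-q[1])-(.027+.0055*(s[:,2]-.008)/.11)
    print("tin",least_squares(f,[.505,-.07],loss="soft_l1",f_scale=.001).x.round(4),len(s))
    s=Q[(Q[:,2]>.118)&(Q[:,2]<.1265)];print("shoulder",circ(s,.0325).round(4),len(s))
    T=P[(P[:,0]>.34)&(P[:,0]<.63)&(P[:,1]>.13)&(P[:,1]<.34)&(P[:,2]>.008)&(P[:,2]<.017)]
    print("tray",cv2.minAreaRect(T[:,:2].astype(np.float32)),T[:,2].max())
E
```

```text
top zmax [0.1773 0.1774 0.1781 0.1783]
cap [ 0.4775 -0.0485] 29 [ 0.484 -0.086  0.14 ] [ 0.521 -0.05   0.181]
capdome mean [ 0.5026 -0.0684  0.1757] 118
tin [ 0.5027 -0.0688] 63
shoulder [ 0.5031 -0.0689] 28
tray ((0.48384544253349304, 0.2336951196193695), (0.2315884232521057, 0.14144118130207062), 9.247055053710938) 0.016913173427415558
side zmax [0.1767 0.1768 0.1771 0.1774]
cap [ 0.4778 -0.0468] 202 [ 0.481 -0.085  0.14 ] [ 0.516 -0.047  0.178]
capdome mean [ 0.5014 -0.0669  0.1755] 92
tin [ 0.5039 -0.0683] 1050
shoulder [ 0.5043 -0.0688] 132
tray ((0.4839726686477661, 0.23411323130130768), (0.2337101697921753, 0.1417551338672638), 9.193880081176758) 0.016834237141994755
```

The image shows three cap candidates. The steel one sits on the shaker at side (362,175). The red thimbles at side (313,233) and (408,231) are look-alikes. I choose the steel one, which the crop confirms: top at z≈0.177, axis at (0.503,-0.0685), on the shaker that stands on the 70 mm coaster. The tray centre is (0.484,0.234), with its long axis at 9.2°.

Emit:
move_arm(
  rows=[3.7,-3.0,3,0,0,0,7,-6,3,0,0,0,10.3,-9,3,0,0,0,13,-12,3,0,0,0,15.5,-15.2,3,0,0,0,18,-18.5,3,0,0,0,20,-22,3,0,0,0,22,-25.5,3,0,0,0],
  grip=0,
  newtons=30,
)

```text
time: 1.47
position: [0.3867, 0.3034, 0.2271]
tool_rot: [0.475, 3.105, 0.001]
ft_force: [0.9, 0.6, 0.1]
opening: 0.0854
gripper_force: 0.0
```

Emit:
move_arm(
  rows=[11.1,-36.2,0,0,0,0,11.1,-36.2,0,0,0,0,11.1,-36.2,0,0,0,0,11.1,-36.2,0,0,0,0,11.1,-36.2,0,0,0,0,11.1,-36.2,0,0,0,0,11.1,-36.2,0,0,0,0,11.1,-36.2,0,0,0,0],
)

```text
time: 2.13
position: [0.4834, -0.0159, 0.2272]
tool_rot: [0.476, 3.105, 0.0]
ft_force: [1.2, 0.7, 0.2]
opening: 0.0851
gripper_force: 0.0
```

Emit:
move_arm(
  rows=[1,-2.6,0,0,0,0,1.8,-4.7,0,0,0,0,1.8,-4.7,0,0,0,0,1.8,-4.7,0,0,0,0,1.8,-4.7,0,0,0,0],
)

```text
time: 2.55
position: [0.5007, -0.0604, 0.2267]
tool_rot: [-0.476, -3.104, -0.001]
ft_force: [-0.5, 0.5, 0.3]
opening: 0.0852
gripper_force: 0.0
```

Emit:
move_arm(
  rows=[0.2,-0.8,-2,0,0,0,0.2,-0.8,-5,0,0,0,0.2,-0.8,-7,0,0,0,0.2,-0.8,-8.3,0,0,0,0.2,-0.8,-8.9,0,0,0,0.2,-0.8,-8.9,0,0,0,0.2,-0.8,-8.9,0,0,0],
)

```text
time: 3.13
position: [0.5033, -0.0679, 0.1383]
tool_rot: [0.473, 3.105, 0.0]
ft_force: [0.1, -0.2, 0.8]
opening: 0.0858
gripper_force: 0.0
```

Emit:
move_arm(
  rows=[0,0,0,0,0,0,0,0,0,0,0,0,0,0,0,0,0,0,0,0,0,0,0,0,0,0,0,0,0,0,0,0,0,0,0,0,0,0,0,0,0,0,0,0,0,0,0,0],
  grip=0.6,
  newtons=25,
)

```text
time: 3.8
position: [0.5031, -0.0688, 0.1379]
tool_rot: [-0.476, -3.105, -0.0]
ft_force: [0.6, 0.5, -0.3]
opening: 0.0344
gripper_force: 0.0
```

```bash
python3 - <<'E'
from h import *
im,d=env.read_camera("side");im2,_=env.read_camera("top")
cv2.imwrite("pics/s1.png",np.hstack([cv2.resize(im[90:270,280:440],None,fx=2.5,fy=2.5),cv2.resize(im2[140:320,250:410],None,fx=2.5,fy=2.5)]))
print(env.get_obs())
E
```

```text
{'time': 3.9, 'qpos': array([-2.19133012e-01,  2.69493119e-01,  1.72827094e+00, -3.99531317e-05,
        1.14398942e+00, -1.48601877e+00]), 'joint_vel': array([ 0.00171761,  0.00140539,  0.00074437,  0.0006337 , -0.00179726,
       -0.00040726]), 'joint_efforts': array([-9.52888804e-04, -4.04025722e+01, -2.22917694e+01, -1.84521678e-04,
        1.44065434e-03,  2.19301518e-05]), 'position': array([ 0.50310878, -0.06882821,  0.13784924]), 'tool_rot': array([-4.75496224e-01, -3.10523497e+00,  4.00379411e-05]), 'ft_force': array([-0.71969933,  0.22306472, -0.37646729]), 'wrist_torque': array([-0.01194935, -0.01370331,  0.011081  ]), 'gripper_force': 0.0, 'opening': 0.03471401799690734}
```

View pics/s1.png

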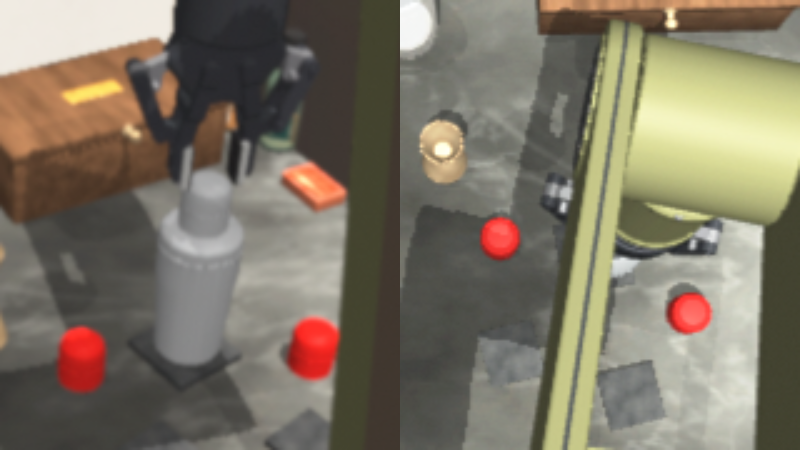

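The picture shows the fingertips (crop (185,185),(235,180)) level with or behind the cap's top (208,172), so the cap is not gripped. I'll measure where the fingers really are.

```bash
python3 - <<'E'
from h import *
im,d=env.read_camera("side")
M=np.zeros(d.shape,bool);M[90:200,330:420]=1
v,u=np.nonzero(M&(d>0));P=cloud("side",d,M)
for r in range(130,182,3):
    s=(v==r)
    print(r,[(int(c),*np.round(p*1000).astype(int)) for c,p in zip(u[s],P[s]) if 344<=c<=384 and c%3==0 and p[0]<.6])
E
```

```text
130 [(351, np.int64(518), np.int64(-45), np.int64(240)), (354, np.int64(513), np.int64(-47), np.int64(243)), (357, np.int64(495), np.int64(-41), np.int64(254)), (360, np.int64(493), np.int64(-45), np.int64(253)), (363, np.int64(491), np.int64(-50), np.int64(254)), (366, np.int64(496), np.int64(-60), np.int64(248)), (369, np.int64(495), np.int64(-66), np.int64(247)), (372, np.int64(492), np.int64(-70), np.int64(248)), (375, np.int64(491), np.int64(-76), np.int64(247)), (378, np.int64(485), np.int64(-78), np.int64(249)), (381, np.int64(482), np.int64(-81), np.int64(250)), (384, np.int64(481), np.int64(-87), np.int64(249))]
133 [(351, np.int64(517), np.int64(-45), np.int64(235)), (354, np.int64(504), np.int64(-42), np.int64(243)), (357, np.int64(493), np.int64(-40), np.int64(249)), (360, np.int64(494), np.int64(-47), np.int64(247)), (363, np.int64(492), np.int64(-51), np.int64(247)), (375, np.int64(505), np.int64(-89), np.int64(230)), (378, np.int64(482), np.int64(-75), np.int64(246)), (381, np.int64(482), np.int64(-83), np.int64(244)), (384, np.int64(479), np.int64(-86), np.int64(245))
[... 6089 characters left out ...]
6), np.int64(151)), (369, np.int64(484), np.int64(-72), np.int64(149)), (372, np.int64(498), np.int64(-91), np.int64(134))]
181 [(345, np.int64(517), np.int64(-42), np.int64(130)), (348, np.int64(509), np.int64(-44), np.int64(135)), (351, np.int64(506), np.int64(-48), np.int64(135)), (354, np.int64(499), np.int64(-50), np.int64(140)), (357, np.int64(494), np.int64(-53), np.int64(142)), (360, np.int64(488), np.int64(-56), np.int64(145)), (363, np.int64(486), np.int64(-61), np.int64(144)), (366, np.int64(485), np.int64(-67), np.int64(144)), (369, np.int64(485), np.int64(-74), np.int64(141)), (372, np.int64(490), np.int64(-85), np.int64(134)), (375, np.int64(490), np.int64(-92), np.int64(132))]
```

The fingertips are centred over the cap, but they really end at z≈0.177, about 39 mm above the reported TCP. I'll open and go down further, watching the force.

Emit:
move_arm(
  rows=[0,0,0,0,0,0,0,0,0,0,0,0,0,0,0,0,0,0,0,0,0,0,0,0,0,0,-0.5,0,0,0,0,0,-1,0,0,0,0,0,-1.5,0,0,0,0,0,-2,0,0,0],
  grip=0,
)

```text
time: 4.62
position: [0.5029, -0.0687, 0.1171]
tool_rot: [-0.475, -3.105, -0.0]
ft_force: [-1.2, -0.9, 0.3]
opening: 0.0856
gripper_force: 0.0
```

Emit:
move_arm(
  rows=[0,0,-0.5,0,0,0,0,0,-1,0,0,0,0,0,-1,0,0,0],
)

```text
time: 4.87
position: [0.5022, -0.0686, 0.1066]
tool_rot: [-0.475, -3.103, -0.0]
ft_force: [-0.1, 0.4, 0.0]
opening: 0.0854
gripper_force: 0.0
```

```bash
python3 - <<'E'
from h import *
im,d=env.read_camera("side")
cv2.imwrite("pics/s2.png",cv2.resize(im[90:210,300:440],None,fx=4,fy=4))
print(env.get_obs()["ft_force"])
E
```

```text
[-0.44839797  0.46474358  0.09367744]
```

View pics/s2.png

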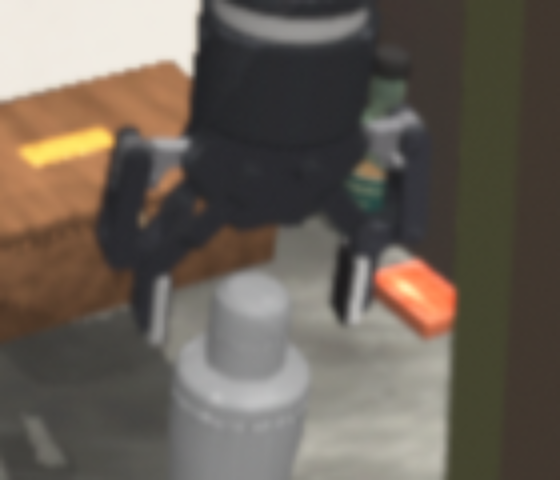

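The fingers straddle the cap, with tips at crop (155,335) and (350,315) about halfway down its side. I'll go down 9 mm more and close.

Emit:
move_arm(
  rows=[0,0,-0.5,0,0,0,0,0,-0.9,0,0,0,0,0,-0.9,0,0,0],
)

```text
time: 5.17
position: [0.5026, -0.0687, 0.0982]
tool_rot: [-0.475, -3.104, -0.0]
ft_force: [0.6, 0.1, -0.5]
opening: 0.0853
gripper_force: 0.0
```

Emit:
move_arm(
  rows=[0,0,0,0,0,0,0,0,0,0,0,0,0,0,0,0,0,0,0,0,0,0,0,0,0,0,0,0,0,0,0,0,0,0,0,0,0,0,0,0,0,0],
  grip=0.65,
  newtons=25,
)

```text
time: 5.75
position: [0.5034, -0.0688, 0.0992]
tool_rot: [0.475, 3.105, -0.0]
ft_force: [-0.3, -0.3, 2.5]
opening: 0.0372
gripper_force: 25.2
```

Emit:
move_arm(
  rows=[0,0,0.5,0,0,0,0,0,1,0,0,0,0,0,1.5,0,0,0,0,0,2.5,0,0,0,0,0,4,0,0,0,0,0,6,0,0,0,0,0,8,0,0,0,0,0,8,0,0,0],
)

```text
time: 6.42
position: [0.5063, -0.0694, 0.1835]
tool_rot: [0.474, 3.097, -0.001]
ft_force: [1.8, 0.3, -0.3]
opening: 0.0374
gripper_force: 25.2
```

```bash
python3 - <<'E'
from h import *
im,d=env.read_camera("side")
cv2.imwrite("pics/s3.png",cv2.resize(im[60:260,280:440],None,fx=2.5,fy=2.5))
o=env.get_obs();print(o["ft_force"],o["position"],o["opening"])
E
```

```text
[ 0.99208188 -0.15085202  0.07306315] [ 0.50527547 -0.0692223   0.18166261] 0.03703610993134509
```

View pics/s3.png

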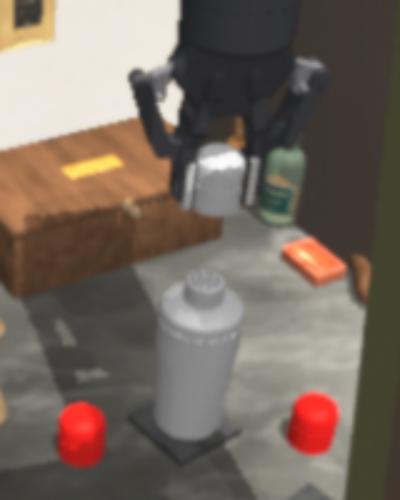

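The cap is off and held upright at crop (217,180). The strainer with its perforated neck still sits in the tin at (205,290). Next is the tray.

Emit:
move_arm(
  rows=[0.2,2.5,0,0,0,0,0.6,6.5,-1,0,0,0,1,10.4,-2,0,0,0,1.4,14.4,-3,0,0,0,1.8,18.3,-4,0,0,0,2.2,22.2,-5,0,0,0,2.6,26,-6,0,0,0,2.9,29,-6,0,0,0],
)

```text
time: 7.13
position: [0.5298, 0.2234, 0.1158]
tool_rot: [-0.473, -3.101, 0.003]
ft_force: [0.0, -0.5, -0.4]
opening: 0.037
gripper_force: 25.3
```

Emit:
move_arm(
  rows=[0.1,2,-2,0,0,0,0.1,2,-5,0,0,0,0.1,2,-8,0,0,0,0.1,2,-10,0,0,0,0.1,2,-11,0,0,0,0.1,2,-11,0,0,0,0.1,2,-11,0,0,0],
)

```text
time: 7.72
position: [0.5328, 0.241, 0.0084]
tool_rot: [-0.476, -3.104, 0.001]
ft_force: [0.4, 0.4, 0.4]
opening: 0.0373
gripper_force: 25.3
```

```bash
python3 - <<'E'
from h import *
im,d=env.read_camera("side")
cv2.imwrite("pics/s4.png",cv2.resize(im[150:350,140:340],None,fx=2.5,fy=2.5))
o=env.get_obs();print(o["time"],o["ft_force"],o["position"],o["opening"])
P=cloud("side",d,np.ones(d.shape,bool));x,y=o["position"][:2]
for z0 in np.arange(0,.08,.005):
    s=P[(np.hypot(P[:,0]-x,P[:,1]-y)<.024)&(abs(P[:,2]-z0-.0025)<.0025)]
    print(round(z0,3),len(s),np.hypot(*(s[:,:2]-[x,y]).T).round(3)[:8])
E
```

```text
7.7667 [-0.42787502  0.2648404   0.14845954] [0.53385648 0.24131286 0.00950373] 0.036990833978723076
0.0 357 [0.023 0.024 0.019 0.021 0.021 0.021 0.023 0.021]
0.005 6 [0.018 0.018 0.02  0.019 0.003 0.02 ]
0.01 0 []
0.015 0 []
0.02 0 []
0.025 0 []
0.03 0 []
0.035 0 []
0.04 2 [0.019 0.018]
0.045 41 [0.019 0.023 0.02  0.019 0.018 0.018 0.019 0.02 ]
0.05 49 [0.019 0.019 0.019 0.02  0.023 0.019 0.02  0.02 ]
0.055 45 [0.019 0.019 0.02  0.023 0.018 0.019 0.02  0.024]
0.06 43 [0.02  0.02  0.02  0.019 0.024 0.019 0.02  0.023]
0.065 47 [0.019 0.02  0.019 0.019 0.02  0.022 0.019 0.018]
0.07 45 [0.02  0.019 0.022 0.018 0.02  0.023 0.021 0.019]
0.075 69 [0.02  0.018 0.018 0.017 0.018 0.018 0.02  0.019]
```

View pics/s4.png

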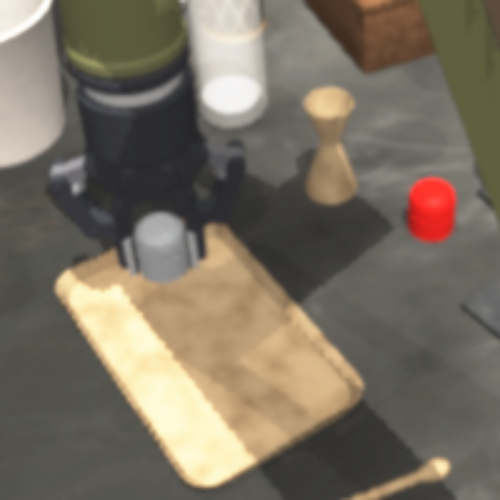

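The cap is held upright over the far end of the tray at crop (160,245), with its bottom at z≈0.0445. I'll lower it about 42 mm, slowly at the end.

Emit:
move_arm(
  rows=[0,0,-1.2,0,0,0,0,0,-2.4,0,0,0,0,0,-3.2,0,0,0,0,0,-3.7,0,0,0,0,0,-3.9,0,0,0,0,0,-4.1,0,0,0,0,0,-4.2,0,0,0,0,0,-4.2,0,0,0],
)

```text
time: 8.43
position: [0.5334, 0.2413, -0.0328]
tool_rot: [0.475, 3.105, 0.0]
ft_force: [-0.2, 0.1, -0.1]
opening: 0.0371
gripper_force: 25.3
```

Emit:
move_arm(
  rows=[0,0,-0.05,0,0,0,0,0,-0.1,0,0,0,0,0,-0.1,0,0,0],
)

```text
time: 8.68
position: [0.5335, 0.2414, -0.0333]
tool_rot: [0.475, 3.105, 0.001]
ft_force: [-0.1, -0.5, 4.1]
opening: 0.0376
gripper_force: 25.7
```

Contact with the floor (4 N). I'll release partly, then rise.

Emit:
move_arm(
  rows=[0,0,0.05,0,0,0,0,0,0.05,0,0,0,0,0,0.05,0,0,0,0,0,0.05,0,0,0,0,0,0.05,0,0,0],
  grip=0.42,
)

```text
time: 9.1
position: [0.5331, 0.2412, -0.0337]
tool_rot: [-0.475, -3.105, 0.0]
ft_force: [1.4, 1.1, 0.1]
opening: 0.0494
gripper_force: 0.0
```

Emit:
move_arm(
  rows=[0,0,1,0,0,0,0,0,2.5,0,0,0,0,0,5,0,0,0,0,0,9,0,0,0,0,0,13,0,0,0,0,0,16,0,0,0,0,-1,18,0,0,0,0,-3,19,0,0,0],
)

```text
time: 9.77
position: [0.5355, 0.2134, 0.1612]
tool_rot: [0.471, 3.099, 0.007]
ft_force: [0.8, 0.4, -0.5]
opening: 0.0491
gripper_force: 0.0
```

Emit:
move_arm(
  rows=[-0.4,-4,0,0,0,0,-0.8,-8,0,0,0,0,-1.2,-12,0,0,0,0,-1.6,-16,0,0,0,0,-2,-20,0,0,0,0,-2.4,-24,0,0,0,0,-2.8,-26.5,0,0,0,0,-3,-28,0,0,0,0],
  grip=0,
)

```text
time: 10.43
position: [0.5023, -0.0719, 0.1572]
tool_rot: [0.479, 3.104, -0.002]
ft_force: [0.7, -0.3, -0.9]
opening: 0.0854
gripper_force: 0.0
```

Emit:
move_arm(
  rows=[0,0,0,0,0,-0.1,0,0,0,0,0,-0.2,0,0,0,0,0,-0.3,0,0,0,0,0,-0.4,0,0,0,0,0,-0.5,0,0,0,0,0,-0.5,0,0,0,0,0,-0.5],
)

```text
time: 11.02
position: [0.5031, -0.0688, 0.1569]
tool_rot: [1.225, 2.893, 0.0]
ft_force: [0.3, -0.3, -0.6]
opening: 0.0859
gripper_force: 0.0
```

```bash
python3 - <<'E'
from h import *
from scipy.optimize import least_squares
im,d=env.read_camera("side");o=env.get_obs()
cv2.imwrite("pics/s5.png",cv2.resize(im[80:330,140:440],None,fx=2.2,fy=2.2))
print(o["time"],o["position"],o["tool_rot"],o["qpos"][[0,5]])
P=cloud("side",d,np.ones(d.shape,bool))
def fit(s,r):
    q=least_squares(lambda q:np.hypot(s[:,0]-q[0],s[:,1]-q[1])-r,s[:,:2].mean(0)+[.01,-.01],loss="soft_l1",f_scale=.001);return q.x.round(4),len(s)
N=lambda x,y,a,b,R:P[(np.hypot(P[:,0]-x,P[:,1]-y)<R)&(P[:,2]>a)&(P[:,2]<b)]
print("cap",fit(N(.533,.241,.008,.03,.024),.019),N(.533,.241,.008,.08,.024)[:,2].max())
print("neck",fit(N(.504,-.069,.137,.150,.018),.015),"top",N(.504,-.069,.149,.16,.012).mean(0))
print("shoulder",fit(N(.504,-.069,.119,.1265,.04),.0325))
E
```

```text
11.0667 [ 0.50310636 -0.06873815  0.15683462] [1.22470600e+00 2.89259020e+00 9.48291224e-05] [-0.21897671 -0.98874712]
cap (array([0.5338, 0.2415]), 157) 0.0472661525142589
neck (array([ 0.5034, -0.0684]), 89) top [ 0.50376856 -0.06886678  0.15227366]
shoulder (array([ 0.5044, -0.0687]), 113)
```

View pics/s5.png

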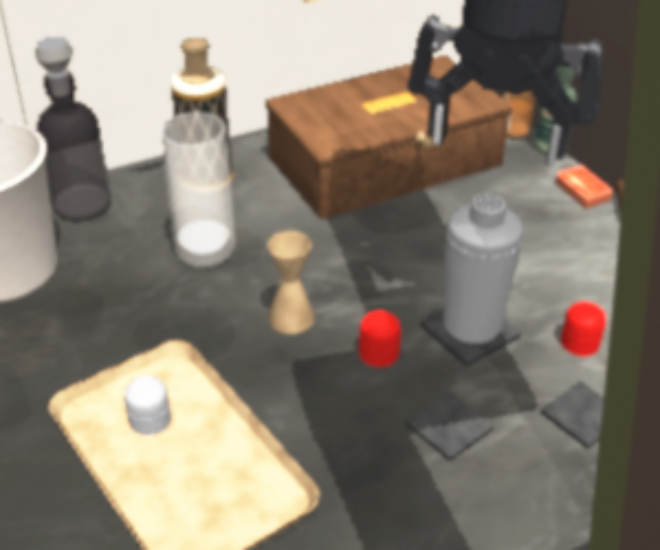

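The cap stands on the tray at crop (148,405), at (0.534,0.2415). The neck's top is at z=0.152 and its axis at (0.5035,-0.0686). The gripper is above it, pre-turned by -0.5 rad. I'll descend and grip the neck.

Emit:
move_arm(
  rows=[0,0,-1.5,0,0,0,0,0,-3.5,0,0,0,0,0,-4.8,0,0,0,0,0,-5.4,0,0,0,0,0,-5.7,0,0,0,0,0,-5.7,0,0,0,0,0,-5.7,0,0,0],
)

```text
time: 11.65
position: [0.5037, -0.0689, 0.0999]
tool_rot: [1.228, 2.891, 0.0]
ft_force: [0.8, -0.7, -0.3]
opening: 0.0854
gripper_force: 0.0
```

Emit:
move_arm(
  rows=[0,0,0,0,0,0,0,0,0,0,0,0,0,0,0,0,0,0,0,0,0,0,0,0,0,0,0,0,0,0,0,0,0,0,0,0,0,0,0,0,0,0,0,0,0,0,0,0],
  grip=0.75,
  newtons=50,
)

```text
time: 12.32
position: [0.5035, -0.069, 0.1]
tool_rot: [1.228, 2.89, -0.0]
ft_force: [-2.3, -0.4, 5.8]
opening: 0.028
gripper_force: 49.4
```

Emit:
move_arm(
  rows=[0,0,0.1,0,0,0,0,0,0.1,0,0,0,0,0,0.1,0,0,0.07,0,0,0.1,0,0,0.14,0,0,0.1,0,0,0.22,0,0,0.1,0,0,0.3,0,0,0.1,0,0,0.38,0,0,0.1,0,0,0.46],
)

```text
time: 12.98
position: [0.5031, -0.0687, 0.1001]
tool_rot: [-0.531, -3.096, -0.0]
ft_force: [1.2, 0.6, -0.6]
opening: 0.0283
gripper_force: 49.4
```

Emit:
move_arm(
  rows=[0,0,0,0,0,0.08,0,0,0,0,0,0.16,0,0,0,0,0,0.24,0,0,0,0,0,0.32,0,0,0,0,0,0.4,0,0,0,0,0,0.44,0,0,0,0,0,0.44,0,0,0,0,0,0.44],
)

```text
time: 13.65
position: [0.5031, -0.0687, 0.1001]
tool_rot: [0.149, -3.138, -0.0]
ft_force: [-0.1, 0.4, -0.4]
opening: 0.0275
gripper_force: 49.3
```

```bash
python3 - <<'E'
from h import *
o=env.get_obs();print(o["ft_force"],o["wrist_torque"],o["tool_rot"],o["position"],o["opening"])
E
```

```text
[-0.07946403  0.42501758 -0.3747737 ] [ 0.02880584 -0.06935881  0.01653059] [ 1.49086324e-01 -3.13767862e+00 -2.47406278e-04] [ 0.50305346 -0.06871073  0.1001193 ] 0.027535855391526195
```

Emit:
move_arm(
  rows=[0,0,0.15,0,0,0,0,0,0.3,0,0,0,0,0,0.45,0,0,0,0,0,0.6,0,0,0,0,0,0.6,0,0,0],
)

```text
time: 14.07
position: [0.5033, -0.0688, 0.1068]
tool_rot: [-0.151, 3.138, -0.0]
ft_force: [-0.3, -0.2, -1.4]
opening: 0.0278
gripper_force: 49.3
```

```bash
python3 - <<'E'
from h import *
im,d=env.read_camera("side");o=env.get_obs()
cv2.imwrite("pics/s6.png",cv2.resize(im[100:260,300:440],None,fx=3.5,fy=3.5))
print(o["ft_force"],o["position"],o["opening"])
E
```

```text
[ 0.82915256  0.13290596 -0.6889619 ] [ 0.50324408 -0.06877252  0.10664642] 0.027545779835517613
```

View pics/s6.png

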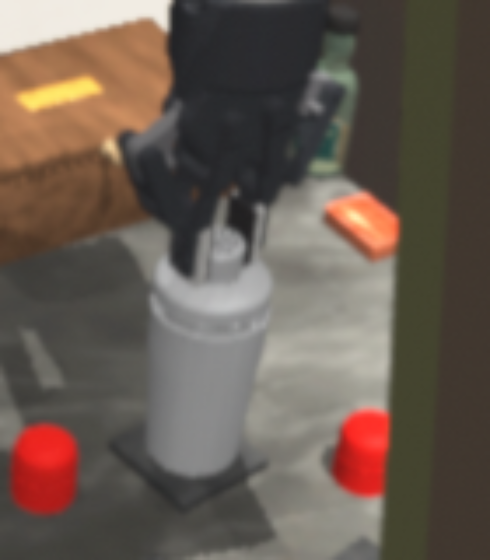

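A gap shows below the shoulder at crop (210,320), and the tin is still on its coaster with only about 1 N of load. The strainer is free, so I'll lift it out.

Emit:
move_arm(
  rows=[0,0,0.5,0,0,0,0,0,1,0,0,0,0,0,1.6,0,0,0,0,0,2.3,0,0,0,0,0,3.1,0,0,0,0,0,4.5,0,0,0,0,0,6,0,0,0,0,0,7,0,0,0],
)

```text
time: 14.78
position: [0.5039, -0.0689, 0.1785]
tool_rot: [-0.151, 3.136, -0.001]
ft_force: [0.5, 0.9, -1.2]
opening: 0.0275
gripper_force: 49.3
```

```bash
python3 - <<'E'
from h import *
im,d=env.read_camera("side");o=env.get_obs()
cv2.imwrite("pics/s7.png",cv2.resize(im[60:260,300:440],None,fx=2.8,fy=2.8))
print(o["ft_force"],o["position"],o["opening"],o["time"],o["tool_rot"])
P=cloud("side",d,np.ones(d.shape,bool))
s=P[(np.hypot(P[:,0]-.504,P[:,1]+.069)<.034)]
print(np.histogram(s[:,2],np.arange(.0,.24,.006)))
E
```

```text
[0.24339426 0.51420921 0.14442327] [ 0.50520262 -0.06921769  0.18006189] 0.027875179805199806 14.8333 [-1.50773882e-01  3.13254998e+00 -2.34473277e-03]
(array([ 10, 152,  49,  58,  52,  57,  57,  61,  59,  63,  62,  64,  87,
       104, 125, 141, 129, 143, 143, 191,  17,   0,   0,   0,   0,   0,
         0,   0,   0,  13,  88,  55,  18,  91, 203, 191,  61,  80, 148]), array([0.   , 0.006, 0.012, 0.018, 0.024, 0.03 , 0.036, 0.042, 0.048,
       0.054, 0.06 , 0.066, 0.072, 0.078, 0.084, 0.09 , 0.096, 0.102,
       0.108, 0.114, 0.12 , 0.126, 0.132, 0.138, 0.144, 0.15 , 0.156,
       0.162, 0.168, 0.174, 0.18 , 0.186, 0.192, 0.198, 0.204, 0.21 ,
       0.216, 0.222, 0.228, 0.234]))
```

View pics/s7.png

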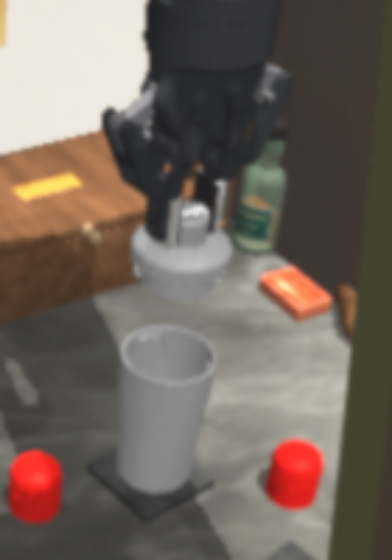

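The strainer is held upright and clear of the standing tin; its collar's underside is at z≈0.178, about equal to the TCP reading. I'll move it to the tray's near half.

Emit:
move_arm(
  rows=[-0.5,2,0,0,0,0,-1.3,5.5,0,0,0,0,-2.2,9.4,-1,0,0,0,-3.1,13.2,-2,0,0,0,-4,17,-3,0,0,0,-4.9,20.8,-4,0,0,0,-5.8,24.6,-5,0,0,0,-6.5,27.8,-6,0,0,0],
)

```text
time: 15.5
position: [0.4371, 0.2115, 0.1161]
tool_rot: [-0.152, 3.138, 0.001]
ft_force: [0.1, -0.1, -0.9]
opening: 0.0276
gripper_force: 49.5
```

Emit:
move_arm(
  rows=[-0.4,1.7,-2,0,0,0,-0.4,1.7,-4,0,0,0,-0.4,1.7,-6,0,0,0,-0.4,1.7,-7.5,0,0,0,-0.4,1.7,-8.5,0,0,0,-0.4,1.7,-9,0,0,0,-0.4,1.7,-9,0,0,0,-0.4,1.7,-9,0,0,0],
)

```text
time: 16.17
position: [0.4344, 0.2262, 0.0265]
tool_rot: [0.151, -3.138, 0.0]
ft_force: [0.1, -0.0, -0.7]
opening: 0.028
gripper_force: 49.5
```

```bash
python3 - <<'E'
from h import *
im,d=env.read_camera("side");o=env.get_obs()
cv2.imwrite("pics/s8.png",cv2.resize(im[150:390,120:400],None,fx=2.2,fy=2.2))
print(o["ft_force"],o["position"],o["opening"],o["time"],o["tool_rot"])
P=cloud("side",d,np.ones(d.shape,bool));x,y=o["position"][:2]
s=P[(np.hypot(P[:,0]-x,P[:,1]-y)<.034)]
print(np.histogram(s[:,2],np.arange(-.002,.08,.003)))
E
```

```text
[-0.02423763 -0.18053427 -1.11629594] [0.43478526 0.22639367 0.02692828] 0.028029842398864968 16.2167 [-1.50738052e-01  3.13698543e+00  5.56001906e-04]
(array([ 62, 443,  34,   0,   0,   0,   0,   0,   0,   6,  24,  26,  11,
         1,   0,   2,  36,  44,  51, 139, 200, 102,  25,  26,  34,  48,
        63]), array([-0.002,  0.001,  0.004,  0.007,  0.01 ,  0.013,  0.016,  0.019,
        0.022,  0.025,  0.028,  0.031,  0.034,  0.037,  0.04 ,  0.043,
        0.046,  0.049,  0.052,  0.055,  0.058,  0.061,  0.064,  0.067,
        0.07 ,  0.073,  0.076,  0.079]))
```

View pics/s8.png

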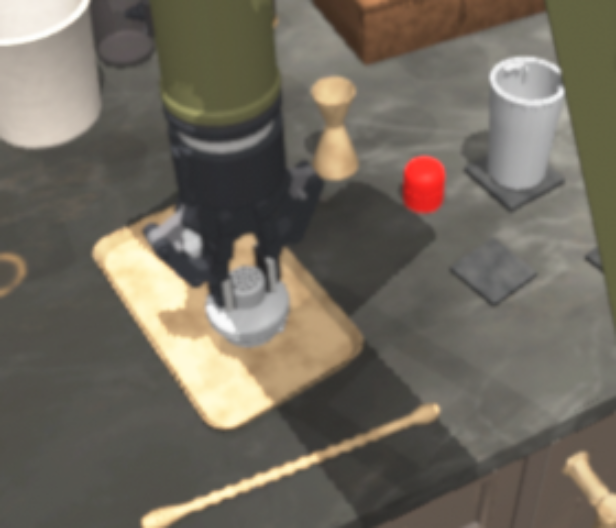

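The strainer is upright over the tray's near half at crop (245,310), with its bottom at z≈0.026. Tin and jigger are standing. I'll lower it.

Emit:
move_arm(
  rows=[0,0,-0.8,0,0,0,0,0,-1.5,0,0,0,0,0,-2,0,0,0,0,0,-2.2,0,0,0,0,0,-2.35,0,0,0,0,0,-2.45,0,0,0,0,0,-2.45,0,0,0],
)

```text
time: 16.8
position: [0.434, 0.2262, 0.0017]
tool_rot: [0.151, -3.138, 0.0]
ft_force: [-0.3, -0.4, -0.4]
opening: 0.028
gripper_force: 49.6
```

Emit:
move_arm(
  rows=[0,0,-0.03,0,0,0,0,0,-0.06,0,0,0,0,0,-0.06,0,0,0],
)

```text
time: 17.05
position: [0.4344, 0.2263, 0.0015]
tool_rot: [-0.151, 3.137, 0.0]
ft_force: [0.4, -0.7, -0.6]
opening: 0.0274
gripper_force: 49.5
```

Emit:
move_arm(
  rows=[0,0,-0.05,0,0,0,0,0,-0.1,0,0,0,0,0,-0.1,0,0,0,0,0,-0.1,0,0,0],
)

```text
time: 17.38
position: [0.4344, 0.2263, 0.0014]
tool_rot: [-0.151, 3.137, 0.001]
ft_force: [-1.9, -1.5, 9.5]
opening: 0.0277
gripper_force: 50.6
```

Contact. I'll ease off 0.7 mm, open partly and rise.

Emit:
move_arm(
  rows=[0,0,0.07,0,0,0,0,0,0.07,0,0,0],
)

```text
time: 17.55
position: [0.4345, 0.2264, 0.0014]
tool_rot: [-0.151, 3.137, 0.001]
ft_force: [-1.5, -1.4, 5.4]
opening: 0.0279
gripper_force: 50.1
```

Emit:
move_arm(
  rows=[0,0,0,0,0,0,0,0,0,0,0,0,0,0,0,0,0,0,0,0,0,0,0,0,0,0,0,0,0,0],
  grip=0.5,
)

```text
time: 17.97
position: [0.4341, 0.2262, 0.0009]
tool_rot: [0.151, -3.138, 0.0]
ft_force: [0.4, 0.2, 0.3]
opening: 0.0427
gripper_force: 0.0
```

Emit:
move_arm(
  rows=[0,0,0.8,0,0,0,0,0,2,0,0,0,0,0,4,0,0,0,0,0,8,0,0,0,0,0,12,0,0,0,0,2,16,0,0,0,0,5,18,0,0,0,0,9,18,0,0,0],
)

```text
time: 18.63
position: [0.4377, 0.3175, 0.1882]
tool_rot: [-0.146, 3.127, 0.007]
ft_force: [1.2, -0.0, -0.3]
opening: 0.0428
gripper_force: 0.0
```

Emit:
move_arm(
  rows=[-2,4,0,0,0,0,-4,8,0,0,0,0,-6,12,0,0,0,0,-8,16,0,0,0,0,-8,16,0,0,0,0,-8,16,0,0,0,0,-8,16,0,0,0,0,-8,16,0,0,0,0],
)

```text
time: 19.3
position: [0.3544, 0.4749, 0.181]
tool_rot: [0.151, -3.138, 0.002]
ft_force: [0.1, -0.0, -0.6]
opening: 0.0425
gripper_force: 0.0
```

```bash
python3 - <<'E'
from h import *
from scipy.optimize import least_squares
im,d=env.read_camera("top");e,ds=env.read_camera("side");o=env.get_obs()
cv2.imwrite("pics/s9.png",np.hstack([cv2.resize(x[100:340,120:400],None,fx=1.42,fy=1.42) for x in(im,e)]))
print(o["position"],o["time"],o["ft_force"])
a=np.radians(9.2);T=np.array([[np.cos(a),np.sin(a)],[-np.sin(a),np.cos(a)]])
for c,D in(("top",d),("side",ds)):
    P=cloud(c,D,np.ones(D.shape,bool))
    for n,x,y,r,lo,hi in(("cap",.534,.2415,.019,.01,.03),("strainer",.4345,.226,.0325,.021,.028),("tin",.5035,-.0688,.031,.03,.115)):
        s=P[(np.hypot(P[:,0]-x,P[:,1]-y)<r+.006)]
        w=s[(s[:,2]>lo)&(s[:,2]<hi)]
        q=least_squares(lambda q:np.hypot(w[:,0]-q[0],w[:,1]-q[1])-r,[x,y],loss="soft_l1",f_scale=.001).x
        print(c,n,q.round(4),len(w),"tray",(T@(q-[.484,.234])).round(3),"top z",np.percentile(s[:,2],99).round(4))
E
```

```text
[0.35489994 0.47460919 0.18112772] 19.4 [0.49032285 0.43539386 0.63952943]
top cap [0.5333 0.2421] 29 tray [0.05 0.  ] top z 0.0461
top strainer [0.4338 0.2273] 17 tray [-0.051  0.001] top z 0.0567
top tin [ 0.501  -0.0668] 342 tray [-0.031 -0.3  ] top z 0.1207
side cap [0.5337 0.2414] 143 tray [ 0.05  -0.001] top z 0.046
side strainer [0.435  0.2269] 84 tray [-0.05   0.001] top z 0.0559
side tin [ 0.5037 -0.0681] 1361 tray [-0.029 -0.301] top z 0.1199
```

View pics/s9.png

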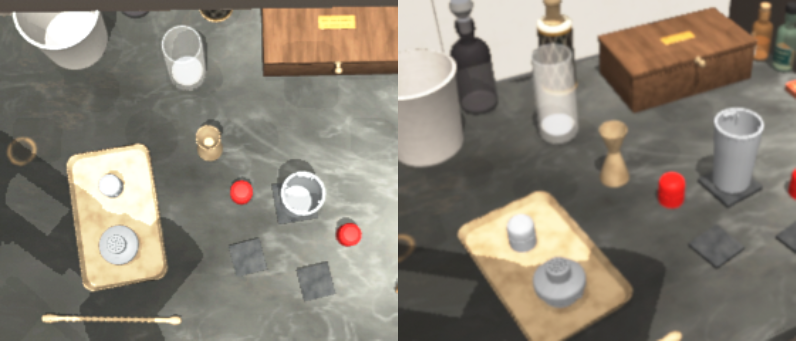

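The cap (top view (110,185)) and strainer (118,245) stand upright well inside the tray rim. The tin (303,193) is on its coaster, and the jigger and tumbler are standing. I'm handing in.

```bash
python3 -c "
from cell import env
print(env.sign_off())"
```

```text
the job is handed in; nothing more can be done
None
```

The job is handed in at about 19.4 s with no verdict shown: by the last pictures, the cap and strainer stand upright on the tray, the open tin is on its coaster, and the jigger and tumbler are still standing.

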